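Set the mitre fence to 45 degrees and lay the batten against it

TASK

Get the mitre jig ready for the next cut: swing its aluminium fence arm round to 45 degrees, so that it points at the one long mark in the middle of the scale. Take the longer of the two battens, which stand on edge in the rack, and lay it flat on its broad face on the jig's board, its long edge snug along the side of the fence arm (either side). Leave the shorter batten and everything else on the bench undisturbed.

Things in the scene. Friction and masses are not known exactly. Their poses are not given: they have to be found in the camera images.
- jig: Mitre jig, fixed to the bench: square plywood board 300 x 300 mm, 18 mm thick. Origin at the centre of its underside, z up; x and y along its edges. Seven dark marks lie in a quarter circle round the arm's pivot, every 15 degrees from 0 to 90; the 45 degree mark is the longest. The pivot is near one corner, at (110, -110) mm from the board's centre.
- fence (a joint): Angle in rad of the fence arm, a flat aluminium bar 26 mm wide, 10 mm high, from 13 mm behind to 222 mm beyond its pivot, turning on a vertical hinge over the board with stiff friction: it stays where it is left. 0 = along the board's +y edge, 1.571 = along the board's -x; grows anticlockwise seen from above. 0.785 is 45 degrees.
- fence_pivot (a point): The fence arm's hinge point, on the underside of the bar, 19.5 mm above the bench (1.5 mm above the board); the bar's top is 10 mm above this point, a bolt head of 11 mm radius 15 mm above. Its axes turn with the arm: +y points along the bar to its free end, x across it (bar sides at x = +-13 mm), z up.
- fence_knob (a point): Middle of the upright round wooden knob on the fence arm, 198 mm from the pivot: 28 mm in diameter, its gripping part reaching 18 mm below and 16 mm above this point, its top 20 mm above.
- rack: Batten rack, fixed to the bench: wooden base 190 x 160 mm, 10 mm thick, origin at the centre of its underside. Two slots run along its x at y = +-45 mm, each 34 mm wide between walls 130 mm long, 10 mm thick, whose tops are 36 mm above the bench.
- batten: The longer batten, plain pine, 170 x 28 x 56 mm along its x, y, z; origin at its centre. It starts standing on its narrow edge (z up) in one slot of the rack, its top 66 mm above the bench. Lying flat on a broad face, its y is vertical and it is 28 mm high, 56 mm wide.
- short_batten: The shorter batten, 110 x 28 x 56 mm, otherwise alike; origin at its centre. It stands in the rack's other slot and stays there.
- mug: Blue mug, 80 mm wide, 90 mm high, towards the back of the bench; origin under its centre. A bystander.
- tape_roll: Grey roll of tape, 96 mm wide, 45 mm high, near the robot's side of the bench; origin under its centre. A bystander.
- glue: White glue bottle, 60 mm wide, 170 mm high, at the side of the bench. A bystander.
- offcut: Pine offcut 120 x 60 x 20 mm, lying at the back of the bench. A bystander.
There are look-alikes about, which are no part of the job. What is shaped like the batten but turquoise is not meant.

How it is judged:
At the end, for the whole second after the job is handed in: Fence arm at rest within 2.5 degrees of 45. Long batten at rest, flat on a broad face on the board (centre 28 to 36 mm above the bench), parallel to the arm within 3 degrees, its centre 37 to 45.5 mm from the arm's centre line on either side and 50 to 170 mm along the arm from the pivot (value of joint fence between 0.742 and 0.829 rad and velocity of joint fence between -0.02 and 0.02 rad/s and (x of batten in the frame of fence_pivot between 0.037 and 0.0455 m or x of batten in the frame of fence_pivot between -0.0455 and -0.037 m) and y of batten in the frame of fence_pivot between 0.05 and 0.17 m and angle between the x axis of batten and the y axis of fence_pivot, either way round below 0.052 rad and angle between batten's own z axis and vertical between 1.5 and 1.64 rad and height (world z) of batten between 0.028 and 0.036 m and linear speed of batten below 0.01 m/s); the robot touches nothing.
It fails at once if the shorter batten or another bystander is moved by more than 30 mm (distance of any of short_batten, mug, tape_roll, glue, offcut from where it was at the start of the episode above 0.03 m).
It also fails if it takes over 67 s, if anything falls off the work surface, if the arm or the gripper's body presses on something with over 40 N, if the wrist force passes 120 N, or if a joint passes its speed limit or range.

ROBOT

A 6-joint arm with a two-finger parallel gripper is mounted at the origin on the work surface. World frame = base frame: x ahead of the robot, y to its left, z up, the work surface at z = 0. Lengths are in m, angles in rad, forces in N, time in s.
With the tool pointing down it reaches from about 0.325 to 0.875 m from the base axis. Payload 4.4 kg.
Tool frame: the origin (TCP) lies at the very end of the fingers, on their centre line; the grasp point (between the pads) lies 19 mm behind it; z points along the fingers, y is the line along which they close (so a half turn about z gives the same grasp; the last joint's range is limited). The gripper opens to 85 mm and grips with 20 to 120 N. Pads are 22 mm wide; open, the fingers measure 114 mm over their backs; the gripper's body (76 mm by 85 mm) begins 54 mm behind the grasp point. The pads swing forward as they close: fully open they stand 13 mm farther back than shut.
Start: joints at [1.089, 0.207, 1.542, -0, 1.393, -0.15], TCP at [0.187, 0.544, 0.231] pointing down, gripper open.
Joint ranges: [-2.73, 2.73], [-0.86, 2.22], [0.23, 2.46], [-1.11, 4.25], [0.08, 2.63], [-2.82, 2.82]. Speed limits (rad/s): [2.79, 2.79, 3.14, 3.14, 3.14, 3.14].

INTERFACE

Orientations are given as a unit quaternion [w, x, y, z].
In Python, from rig import read_state, viewer, order gives the robot as it stands.
- The arm moves only by the shell command python3 -m creep 'ROWS' [OPENING] [FORCE]. ROWS is a JSON object of lists of equal length, an entry for each row: "dp": the shift along the tool's x, y, z in mm, a list of three; "turn": the turn, a rotation vector about the tool's x, y, z in degrees, a list of three. In form: {"dp": [[x, y, z], ...], "turn": [[rx, ry, rz], ...]}. A call has exactly 10 rows; each row shifts and turns the commanded pose from where the row before left it, along the tool's axes as they then stand; what a row does not reach is not made up. A row lasts 1/8 s, in which the tool goes at most 62.5 mm and 10.7 degrees, less where a joint would pass 70% of its speed; a pose out of reach is approached as far as the arm can. A call with a gripper value outside its range is refused whole. OPENING is the opening, from 0 (shut) to 1 (fully open), set as the call begins (- or left out, the last holds). The fingers move at their own pace and stop on an object; FORCE is the grip in N (left out, the last holds). Time passes only in rows, so rows that do not move let the fingers close, or fill a call up. It gives the time, the measured TCP pose, the force, the opening and the grip force at its end, in the units of the state.
- read_state(): the state, without advancing time (a new reading comes with each control period).
- viewer.read_camera(name): name is "side" or "top"; returns a dict with "image" (480x640x3 uint8, red, green, blue), "vfov" (degrees; the focal length in pixels is half the picture's height over the tangent of half this angle, whatever the lens; pixels are square), "cx", "cy" (the principal point, pixels), "eye" and "attitude" of the camera in the world. Camera axes: x right, y down, z forward; pixel columns grow to the right and rows downward; lengths in m; the calibration is good to about 2 mm. A picture is of the moment at which its call begins. There is no depth.
- order.job_done(): hands the job in; it is judged then, once.
The state is a dict: "time": time; "q": joint angles; "dq": joint speeds; "tau": joint torques, N m; "tool_pos": TCP position; "tcp_rot": TCP orientation; "contact_force": force on the tool from outside, world axes, zero at the start; "wrist_torque": the same for the moment, N m; "width": opening from 0.0 (shut) to 1.0 (fully open); "gripper_force": force on a finger pad.
Only numpy, scipy, OpenCV 4.12 (cv2) and the standard library are available. Lean on these libraries where they do the work, as an engineer would, in place of code of your own. Each camera call takes 0.05 s, during which the arm holds its last target. There are 200 camera calls.

## Working session

There is one attempt and no reset: what is moved stays moved. The work goes in short steps, Python scripts to look and compute and a shell command to move; the robot and the scene stay as the last step left them, time stands still between calls to the robot, and variables do not carry over. Pictures are saved under pics/ and viewed, at most 10 in all, crops included, and the job is handed in when it is done.

```bash
ls; mkdir -p pics; python3 - <<'E'
from rig import read_state, viewer
import cv2
s=read_state();print(s['time'],s['tool_pos'],s['tcp_rot'],s['width'])
for n in('top','side'):
    c=viewer.read_camera(n);cv2.imwrite(f'pics/{n}0.png',c['image'][:,:,::-1]);print(n,c['vfov'],c['cx'],c['cy'],c['eye'],c['attitude'])
E
```

```text
pics
0.0 [0.1864271  0.54315551 0.23012017] [-3.48347420e-04  1.64639135e-01  9.86353226e-01 -1.07122215e-03] 1.0013288709658519
top 42.214717760502104 313.54125149139634 230.40620907196205 [0.27513284 0.13442692 1.70701927] [ 0.06373275 -0.70305832  0.70584762 -0.05853429]
side 55.63220474755233 326.8816870454085 238.4977303572152 [ 0.4515778  -0.50822144  0.83820864] [-0.34543449  0.93448514 -0.08140027  0.02804528]
```

View pics/top0.png

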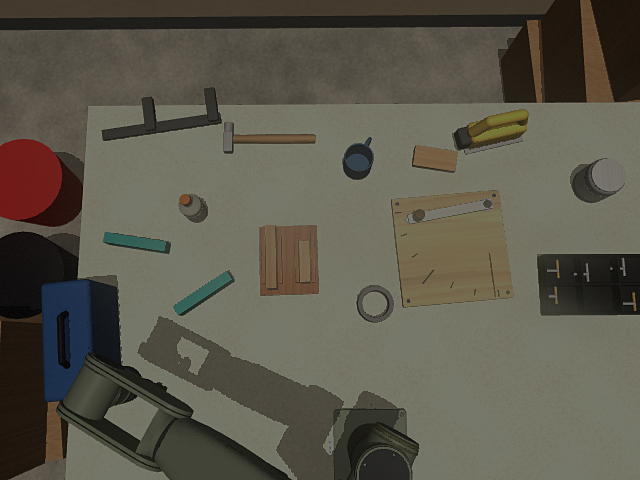

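View pics/side0.png

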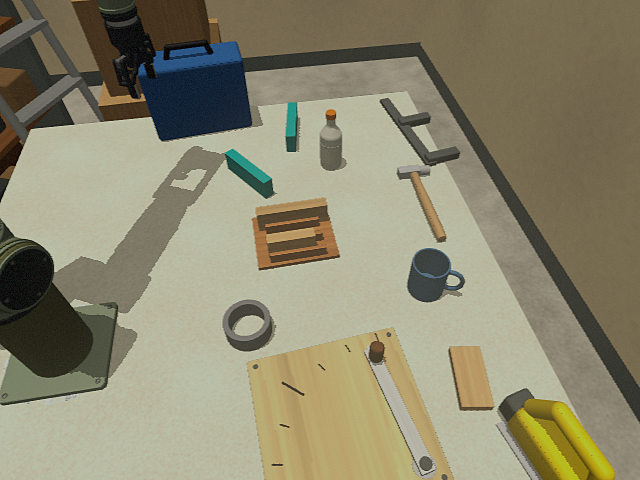

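The top view shows the jig at right, with the pivot bolt at about (488,204), the knob at (418,215) and the long mark at (428,276). The rack is at (290,260), with the long batten in its left (+y) slot. I'll enlarge both.

```bash
python3 - <<'E'
import cv2
a=cv2.imread('pics/top0.png')[180:320,250:520];cv2.imwrite('pics/top0c.png',cv2.resize(a,None,fx=2.9,fy=2.9,interpolation=cv2.INTER_CUBIC))
a=cv2.imread('pics/side0.png')[190:480,240:460];cv2.imwrite('pics/side0c.png',cv2.resize(a,None,fx=2,fy=2,interpolation=cv2.INTER_CUBIC))
E
cat > h.py <<'E'
import numpy as np
from scipy.spatial.transform import Rotation as R
CAM={'top':(42.214717760502104,313.54125149139634,230.40620907196205,[0.27513284,0.13442692,1.70701927],[0.06373275,-0.70305832,0.70584762,-0.05853429]),
'side':(55.63220474755233,326.8816870454085,238.4977303572152,[0.4515778,-0.50822144,0.83820864],[-0.34543449,0.93448514,-0.08140027,0.02804528])}
def ray(n,u,v):
    f,cx,cy,e,q=CAM[n];f=240/np.tan(np.radians(f)/2)
    return np.array(e),R.from_quat(q,scalar_first=True).apply([(u-cx)/f,(v-cy)/f,1])
def atz(n,u,v,z):
    e,d=ray(n,u,v);return e+d*(z-e[2])/d[2]
def proj(n,p):
    f,cx,cy,e,q=CAM[n];f=240/np.tan(np.radians(f)/2)
    c=R.from_quat(q,scalar_first=True).inv().apply(np.array(p)-e);return c[:2]/c[2]*f+[cx,cy]
def tri(a,b):
    (e1,d1),(e2,d2)=ray('top',*a),ray('side',*b)
    t=np.linalg.lstsq(np.c_[d1,-d2],e2-e1,rcond=None)[0]
    p,q=e1+t[0]*d1,e2+t[1]*d2;return (p+q)/2,np.linalg.norm(p-q)
E
```

```text
(no output)
```

View pics/top0c.png

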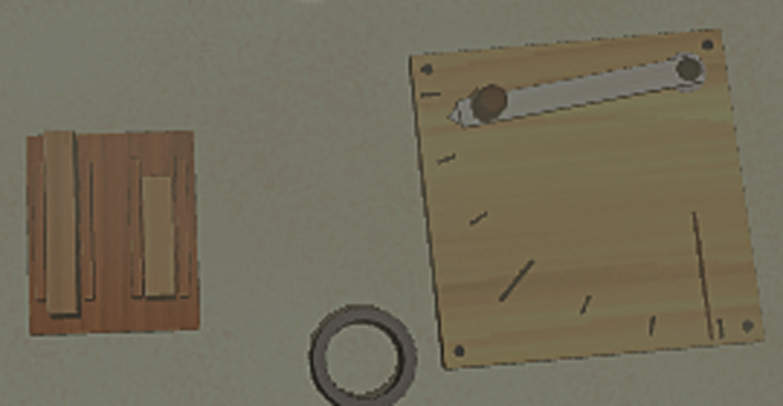

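View pics/side0c.png

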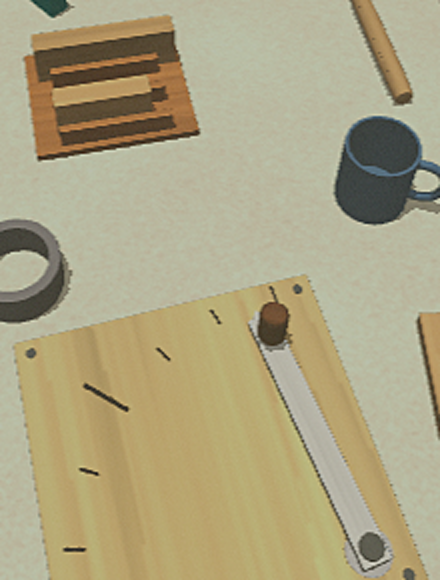

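The crops show these features:
- **Top crop:** bolt (689,68), knob top (490,101) and long mark (500,300)–(534,261). The thin line at the right is a stray scratch. The long batten's top face spans u 45–76 and v 131–316.
- **Side crop:** knob top (274,309), bolt (371,546), and batten top face with corners at (31,36) and (171,17).

```bash
python3 - <<'E'
from h import *
T=lambda u,v:(250+u/2.9,180+v/2.9)
S=lambda u,v:(240+u/2,190+v/2)
np.set_printoptions(precision=4,suppress=True)
for n,a,b in [('knobtop',(490,98),(274,309)),('bolt',(689,68),(372,546)),('bat far+y',(44,131),(171,17)),('bat near+y',(47,315),(31,36)),('bat far-y',(76,131),(174,30)),('bat near-y',(79,317),(35,50)),('cornerLT',(409,56),(305,275)),('cornerLB',(443,369),(14,344)),('rackfarL',(26,136),(0,0)),('mark a',(500,300),(84,385)),('mark b',(534,261),(128,409)),('0mark a',(421,94.5),(271,287)),('0mark b',(440,94.5),(277,305)),('short far',(155,177),(148,80)),('short near',(160,296),(55,98))]:
    print(n,*tri(T(*a),S(*b)),'z18',atz('top',*T(*a),.018),'side18',atz('side',*S(*b),.018))
print([(p,atz('top',*T(*p),.018)[:2]) for p in [(409,56),(720,29),(764,342),(443,369)]])
print([(p,atz('top',*T(*p),.0660)[:2]) for p in [(44,131),(76,131),(47,315),(79,317)]])
print([(p,atz('top',*T(*p),.010)[:2]) for p in [(26,136),(193,130),(200,330),(30,335)]])
print('tape',atz('top',*T(362,352),.04))
E
```

```text
knobtop [ 0.6051 -0.1354  0.079 ] 0.00307162002474628 z18 [ 0.6159 -0.1455  0.018 ] side18 [ 0.6191 -0.1053  0.018 ]
bolt [ 0.6428 -0.3331  0.0305] 0.0025945122137233565 z18 [ 0.6442 -0.3365  0.018 ] side18 [ 0.6471 -0.3304  0.018 ]
bat far+y [0.5801 0.2766 0.0583] 0.003345716692024362 z18 [0.5858 0.28   0.018 ] side18 [0.5886 0.3175 0.018 ]
bat near+y [0.4093 0.2722 0.06  ] 0.004042857432457729 z18 [0.4107 0.2754 0.018 ] side18 [0.4091 0.3149 0.018 ]
bat far-y [0.5786 0.2463 0.0662] 0.0033995218804094853 z18 [0.5857 0.2495 0.018 ] side18 [0.5883 0.2938 0.018 ]
bat near-y [0.4098 0.2431 0.0648] 0.009657121246908193 z18 [0.4087 0.2455 0.018 ] side18 [0.4123 0.2896 0.018 ]
cornerLT [ 0.66   -0.0702  0.0108] 0.0021679082050018793 z18 [ 0.6573 -0.0693  0.018 ] side18 [ 0.6593 -0.0739  0.018 ]
cornerLB [ 0.3611 -0.0942  0.0098] 0.0032958497849680654 z18 [ 0.3591 -0.0935  0.018 ] side18 [ 0.3636 -0.0979  0.018 ]
rackfarL [0.4684 0.2579 0.1745] 0.17206527864794824 z18 [0.5811 0.2971 0.018 ] side18 [0.3739 0.3879 0.018 ]
mark a [ 0.4244 -0.149   0.0143] 0.0021581290720773475 z18 [ 0.423  -0.
[... 423 characters left out ...]
2 0.0658] 0.004082994281354224 z18 [0.541  0.1743 0.018 ] side18 [0.5429 0.2158 0.018 ]
short near [0.4276 0.1692 0.0604] 0.00685760430214668 z18 [0.4281 0.1696 0.018 ] side18 [0.4299 0.2069 0.018 ]
[((409, 56), array([ 0.6573, -0.0693])), ((720, 29), array([ 0.6823, -0.3681])), ((764, 342), array([ 0.383 , -0.3927])), ((443, 369), array([ 0.3591, -0.0935]))]
[((44, 131), array([0.577 , 0.2759])), ((76, 131), array([0.5769, 0.2462])), ((47, 315), array([0.4068, 0.2714])), ((79, 317), array([0.4049, 0.2423]))]
[((26, 136), array([0.5825, 0.2979])), ((193, 130), array([0.5876, 0.1381])), ((200, 330), array([0.3967, 0.1323])), ((30, 335), array([0.3926, 0.2919]))]
tape [ 0.3738 -0.0166  0.04  ]
```

The geometry is consistent: jig yaw is about 4.7°, the pivot is at (0.642,-0.333), and the knob is 10° from world +y and must go to 49.8°. I'll swing over to the knob first.

```bash
cat >> h.py <<'E'
def d(x,y,z,yaw=None):
    "shift in present tool axes (mm), tool-z turn (deg) to bring tool y to yaw"
    from rig import read_state
    s=read_state();r=R.from_quat(s['tcp_rot'],scalar_first=True)
    Y=r.apply([0,1,0]);c=np.degrees(np.arctan2(Y[1],Y[0]))
    print('t',round(s['time'],2),'p',np.round(s['tool_pos'],4),'yaw',round(c,2),'z',np.round(r.apply([0,0,1]),3),'w',round(s['width'],3),'F',np.round(s['contact_force'],1))
    print('dp',np.round(r.inv().apply(np.array([x,y,z])-s['tool_pos'])*1000,1),'turn z',None if yaw is None else round((c-yaw+90)%180-90,1))
P=np.array([.642,-.333]);A=np.radians(49.8);D=np.array([-np.sin(A),np.cos(A)]);N=np.array([np.cos(A),np.sin(A)])
E
python3 -m creep '{"dp":[[0,0,0],[0,0,0],[0,0,0],[0,0,0],[0,0,0],[0,0,0],[-53,21,0],[-53,21,0],[-53,21,0],[-53,21,0]],"turn":[[0,0,10.2],[0,0,10.2],[0,0,10.2],[0,0,10.2],[0,0,10.2],[0,0,10.2],[0,0,0],[0,0,0],[0,0,0],[0,0,0]]}' 1 40
python3 -m creep '{"dp":[[-53,21,0],[-53,21,0],[-53,21,0],[-53,21,0],[-53,21,0],[-53,21,0],[-53,21,0],[-53,21,0],[-53,21,0],[-53,21,0]],"turn":[[0,0,0],[0,0,0],[0,0,0],[0,0,0],[0,0,0],[0,0,0],[0,0,0],[0,0,0],[0,0,0],[0,0,0]]}'
python3 -c "
from h import *
d(.607,-.137,.10,10.1)"
```

```text
time: 1.35
tool_pos: [0.3061, 0.3476, 0.2309]
tcp_rot: [0.0, 0.644, 0.765, -0.0]
contact_force: [-0.0, 1.2, -0.3]
width: 1.002
gripper_force: 0.0
time: 2.6
tool_pos: [0.6038, -0.1385, 0.2306]
tcp_rot: [-0.001, 0.644, 0.765, -0.0]
contact_force: [0.6, 1.0, 0.3]
width: 1.0
gripper_force: 0.0
t 2.6 p [ 0.6038 -0.1385  0.2306] yaw 9.83 z [-0.001  0.001 -1.   ] w 1.0 F [0.6 1.  0.3]
dp [  0.9   3.6 130.6] turn z -0.3
```

```bash
python3 -m creep '{"dp":[[1,4,30],[0,0,40],[0,0,40],[0,0,30],[0,0,25],[0,0,15],[0,0,10],[0,0,5],[0,0,0],[0,0,0]],"turn":[[0,0,0],[0,0,0],[0,0,0],[0,0,0],[0,0,0],[0,0,0],[0,0,0],[0,0,0],[0,0,0],[0,0,0]]}'
python3 -m creep '{"dp":[[0,0,0],[0,0,0],[0,0,0],[0,0,0],[0,0,0],[0,0,0],[0,0,0],[0,0,0],[0,0,0],[0,0,0]],"turn":[[0,0,0],[0,0,0],[0,0,0],[0,0,0],[0,0,0],[0,0,0],[0,0,0],[0,0,0],[0,0,0],[0,0,0]]}' 0 30
python3 - <<'E'
from h import *
d(.607,-.137,.035,10.1)
E
```

```text
time: 3.85
tool_pos: [0.6079, -0.1356, 0.0373]
tcp_rot: [0.001, 0.644, 0.765, 0.0]
contact_force: [-0.2, -0.0, 0.8]
width: 0.995
gripper_force: 0.0
time: 5.1
tool_pos: [0.6071, -0.1353, 0.0365]
tcp_rot: [-0.0, 0.644, 0.765, -0.0]
contact_force: [-2.1, 0.4, 5.8]
width: 0.321
gripper_force: 29.9
t 5.1 p [ 0.6071 -0.1353  0.0365] yaw 9.84 z [-0. -0. -1.] w 0.321 F [-2.1  0.4  5.8]
dp [-1.7 -0.4  1.5] turn z -0.3
```

```bash
python3 -m creep '{"dp":[[-0.5,-13.8,0],[-0.5,-13.8,0],[-0.5,-13.8,0],[-0.5,-13.8,0],[-0.5,-13.8,0],[0,0,0],[0,0,0],[0,0,0],[0,0,0],[0,0,0]],"turn":[[0,0,-4],[0,0,-4],[0,0,-4],[0,0,-4],[0,0,-4],[0,0,0],[0,0,0],[0,0,0],[0,0,0],[0,0,0]]}'
python3 - <<'E'
from h import *
d(*(P+.198*D),.0365,49.8)
from rig import read_state
p=read_state()['tool_pos'][:2]-P; print(np.hypot(*p),np.degrees(np.arctan2(-p[0],p[1])))
E
```

```text
time: 6.35
tool_pos: [0.5428, -0.1591, 0.0365]
tcp_rot: [0.0, 0.501, 0.865, -0.0]
contact_force: [-4.1, -1.8, 5.3]
width: 0.323
gripper_force: 31.3
t 6.35 p [ 0.5428 -0.1591  0.0365] yaw 29.82 z [ 0.    -0.001 -1.   ] w 0.323 F [-4.1 -1.8  5.3]
dp [-14.1 -68.1   0. ] turn z -20.0
0.2002209563392452 29.691008041236753
```

```bash
python3 -m creep '{"dp":[[-0.5,-13.8,0],[-0.5,-13.8,0],[-0.5,-13.8,0],[-0.5,-13.8,0],[-0.5,-13.8,0],[0,0,0],[0,0,0],[0,0,0],[0,0,0],[0,0,0]],"turn":[[0,0,-4],[0,0,-4],[0,0,-4],[0,0,-4],[0,0,-4],[0,0,0],[0,0,0],[0,0,0],[0,0,0],[0,0,0]]}'
python3 -m creep '{"dp":[[0,0,0],[0,0,0],[0,0,0],[0,0,0],[0,0,-20],[0,0,-40],[0,0,-50],[0,0,-50],[0,0,-20],[0,0,0]],"turn":[[0,0,0],[0,0,0],[0,0,0],[0,0,0],[0,0,0],[0,0,0],[0,0,0],[0,0,0],[0,0,0],[0,0,0]]}' 1
python3 - <<'E'
from h import *
# batten top centre: mean of top/side estimates
d(.494,.259,.216,91.8)
E
```

```text
time: 7.6
tool_pos: [0.4904, -0.2031, 0.0365]
tcp_rot: [0.001, 0.343, 0.939, -0.0]
contact_force: [-0.7, -3.0, 3.8]
width: 0.315
gripper_force: 31.1
time: 8.85
tool_pos: [0.4911, -0.2035, 0.2186]
tcp_rot: [0.003, 0.343, 0.939, -0.0]
contact_force: [-0.2, 0.4, 0.3]
width: 0.998
gripper_force: 0.0
t 8.85 p [ 0.4911 -0.2035  0.2186] yaw 49.85 z [ 0.004 -0.003 -1.   ] w 0.998 F [-0.2  0.4  0.3]
dp [296.  355.4   1.4] turn z -41.9
```

```bash
python3 -m creep '{"dp":[[29.6,35.5,0],[29.6,35.5,0],[29.6,35.5,0],[29.6,35.5,0],[29.6,35.5,0],[29.6,35.5,0],[29.6,35.5,0],[29.6,35.5,0],[29.6,35.5,0],[29.6,35.5,0]],"turn":[[0,0,0],[0,0,0],[0,0,0],[0,0,0],[0,0,0],[0,0,0],[0,0,0],[0,0,0],[0,0,0],[0,0,0]]}'
python3 -m creep '{"dp":[[0,0,0],[0,0,0],[0,0,0],[0,0,0],[0,0,20],[0,0,40],[0,0,40],[0,0,0],[0,0,0],[0,0,0]],"turn":[[0,0,-10.5],[0,0,-10.5],[0,0,-10.5],[0,0,-10.5],[0,0,0],[0,0,0],[0,0,0],[0,0,0],[0,0,0],[0,0,0]]}'
python3 - <<'E'
from h import *
from rig import viewer
import cv2
d(.494,.259,.041,91.8)
t=viewer.read_camera('top')['image'][180:320,375:525,::-1];s=viewer.read_camera('side')['image'][:,:,::-1]
t=cv2.resize(t,None,fx=2.5,fy=2.5,interpolation=cv2.INTER_CUBIC);s=cv2.resize(s[150:480,230:450],None,fx=1.7,fy=1.7)
o=np.zeros((600,800,3),np.uint8);o[:350,:375]=t;o[:561,400:774]=s;cv2.imwrite('pics/b.png',o)
E
```

```text
time: 10.1
tool_pos: [0.4911, 0.2605, 0.2138]
tcp_rot: [-0.001, 0.343, 0.939, -0.001]
contact_force: [-0.0, 0.1, -0.3]
width: 1.0
gripper_force: 0.0
time: 11.35
tool_pos: [0.494, 0.2599, 0.1182]
tcp_rot: [0.002, -0.016, 1.0, 0.001]
contact_force: [0.2, -0.1, -1.0]
width: 1.001
gripper_force: 0.0
t 11.35 p [0.494  0.2599 0.1182] yaw 91.85 z [ 0.004  0.001 -1.   ] w 1.001 F [ 0.2 -0.1 -1. ]
dp [ 0.3 -1.  77.2] turn z 0.0
```

View pics/b.png

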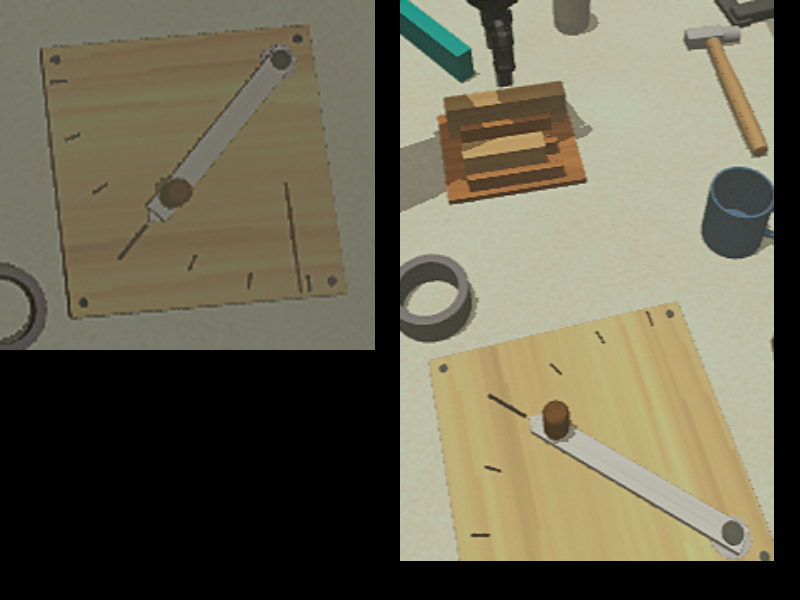

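The fence tip at (150,215) in the left panel lines up with the long mark (119,260)–(147,225), so the fence is at 45°. The gripper is above the long batten. Next I grip and lift it.

```bash
python3 -m creep '{"dp":[[0,-1,25],[0,0,25],[0,0,15],[0,0,8],[0,0,4],[0,0,0],[0,0,0],[0,0,0],[0,0,0],[0,0,0]],"turn":[[0,0,0],[0,0,0],[0,0,0],[0,0,0],[0,0,0],[0,0,0],[0,0,0],[0,0,0],[0,0,0],[0,0,0]]}'
python3 -m creep '{"dp":[[0,0,0],[0,0,0],[0,0,0],[0,0,0],[0,0,0],[0,0,0],[0,0,0],[0,0,0],[0,0,0],[0,0,0]],"turn":[[0,0,0],[0,0,0],[0,0,0],[0,0,0],[0,0,0],[0,0,0],[0,0,0],[0,0,0],[0,0,0],[0,0,0]]}' 0 60
python3 -m creep '{"dp":[[0,0,-3],[0,0,-10],[0,0,-20],[0,0,-30],[0,0,-40],[0,0,-40],[0,0,-20],[0,0,0],[0,0,0],[0,0,0]],"turn":[[0,0,0],[0,0,0],[0,0,0],[0,0,0],[0,0,0],[0,0,0],[0,0,0],[0,0,0],[0,0,0],[0,0,0]]}'
python3 - <<'E'
from h import *
d(*(P+.12*D+.034*N),.204,49.8)
E
```

```text
time: 12.7
tool_pos: [0.4926, 0.2584, 0.0394]
tcp_rot: [0.0, -0.016, 1.0, 0.0]
contact_force: [0.3, -0.4, -0.0]
width: 1.0
gripper_force: 0.0
time: 13.95
tool_pos: [0.4927, 0.2585, 0.0395]
tcp_rot: [0.0, -0.016, 1.0, 0.0]
contact_force: [-0.0, 0.5, 2.9]
width: 0.315
gripper_force: 59.8
time: 15.2
tool_pos: [0.4913, 0.2579, 0.2004]
tcp_rot: [-0.002, -0.016, 1.0, -0.001]
contact_force: [0.9, 0.4, -1.4]
width: 0.318
gripper_force: 59.4
t 15.2 p [0.4913 0.2579 0.2004] yaw 91.84 z [-0.004 -0.001 -1.   ] w 0.318 F [ 0.9  0.4 -1.4]
dp [ -65.3 -489.9   -3.3] turn z 42.0
```

```bash
python3 -m creep '{"dp":[[-6.5,-49,0],[-6.5,-49,0],[-6.5,-49,0],[-6.5,-49,0],[-6.5,-49,0],[-6.5,-49,0],[-6.5,-49,0],[-6.5,-49,0],[-6.5,-49,0],[-6.5,-49,0]],"turn":[[0,0,0],[0,0,0],[0,0,0],[0,0,0],[0,0,0],[0,0,0],[0,0,0],[0,0,0],[0,0,0],[0,0,0]]}'
python3 -m creep '{"dp":[[0,0,0],[0,0,0],[0,0,0],[0,0,0],[0,0,0],[0,0,0],[0,0,0],[0,0,0],[0,0,0],[0,0,0]],"turn":[[0,0,10.5],[0,0,10.5],[0,0,10.5],[0,0,10.5],[8,0,0],[8,0,0],[8,0,0],[8,0,0],[8,0,0],[0,0,0]]}'
python3 - <<'E'
from h import *
d(*(P+.12*D+.053*N),.065)
E
```

```text
time: 16.45
tool_pos: [0.5727, -0.2305, 0.2007]
tcp_rot: [-0.001, -0.016, 1.0, 0.001]
contact_force: [-0.5, -0.3, -1.0]
width: 0.317
gripper_force: 59.6
time: 17.7
tool_pos: [0.5729, -0.2269, 0.1978]
tcp_rot: [-0.12, 0.32, 0.883, -0.321]
contact_force: [-0.8, 0.5, -1.7]
width: 0.32
gripper_force: 60.1
t 17.7 p [ 0.5729 -0.2269  0.1978] yaw 50.37 z [-0.418 -0.489 -0.766] w 0.32 F [-0.8  0.5 -1.7]
dp [-2.3 98.1 91. ] turn z None
```

```bash
python3 -m creep '{"dp":[[-2,14,13],[0,14,13],[0,14,13],[0,14,13],[0,14,13],[0,14,13],[0,14,13],[0,0,0],[0,0,0],[0,0,0]],"turn":[[0,0,0],[0,0,0],[0,0,0],[0,0,0],[0,0,0],[0,0,0],[0,0,0],[0,0,0],[0,0,0],[0,0,0]]}'
python3 -m creep '{"dp":[[0,1.9,2.3],[0,1.9,2.3],[0,1.9,2.3],[0,1.3,1.5],[0,1.3,1.5],[0,0,0],[0,0,0],[0,0,0],[0,0,0],[0,0,0]],"turn":[[0,0,0],[0,0,0],[0,0,0],[0,0,0],[0,0,0],[0,0,0],[0,0,0],[0,0,0],[0,0,0],[0,0,0]]}'
python3 - <<'E'
from h import *
d(*(P+.12*D+.053*N),.0496)
from rig import viewer
import cv2
s=viewer.read_camera('side')['image'][200:480,230:530,::-1];cv2.imwrite('pics/c.png',cv2.resize(s,None,fx=2,fy=2))
E
```

```text
time: 18.95
tool_pos: [0.5863, -0.2182, 0.0708]
tcp_rot: [-0.116, 0.323, 0.883, -0.321]
contact_force: [0.8, 0.7, -1.5]
width: 0.312
gripper_force: 60.1
time: 20.2
tool_pos: [0.5855, -0.2179, 0.0567]
tcp_rot: [-0.117, 0.323, 0.883, -0.321]
contact_force: [0.1, -0.5, -1.5]
width: 0.315
gripper_force: 60.1
t 20.2 p [ 0.5855 -0.2179  0.0567] yaw 49.84 z [-0.414 -0.491 -0.766] w 0.315 F [ 0.1 -0.5 -1.5]
dp [2.6 5.8 4.5] turn z None
```

View pics/c.png

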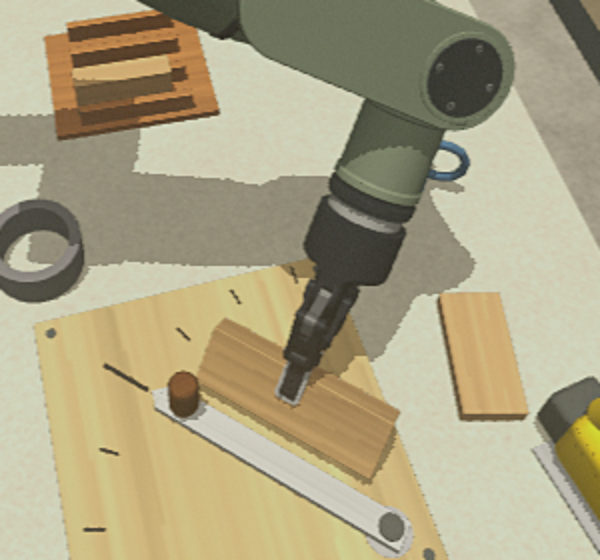

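The batten is tilted 40° beside the bar and clear of it, with its lower edge about 7 mm above the board. I'll lower the rest, open partly, and back out along the tool.

```bash
python3 -m creep '{"dp":[[0,1.3,1.5],[0,1.3,1.5],[0,1,1],[0,0.6,0.8],[0,0,0],[0,0,0],[0,0,0],[0,0,0],[0,0,0],[0,0,0]],"turn":[[0,0,0],[0,0,0],[0,0,0],[0,0,0],[0,0,0],[0,0,0],[0,0,0],[0,0,0],[0,0,0],[0,0,0]]}'
python3 -m creep '{"dp":[[0,0,0],[0,0,0],[0,0,0],[0,0,0],[0,0,0],[0,0,-8],[0,0,-12],[0,0,-15],[0,0,-20],[0,0,-20]],"turn":[[0,0,0],[0,0,0],[0,0,0],[0,0,0],[0,0,0],[0,0,0],[0,0,0],[0,0,0],[0,0,0],[0,0,0]]}' 0.55
python3 -m creep '{"dp":[[0,0,-30],[0,0,-30],[0,0,-30],[0,0,-30],[0,0,0],[0,0,0],[0,0,0],[0,0,0],[0,0,0],[0,0,0]],"turn":[[0,0,0],[0,0,0],[0,0,0],[0,0,0],[-8,0,0],[-8,0,0],[-8,0,0],[-8,0,0],[-8,0,0],[0,0,0]]}' 1
python3 - <<'E'
from h import *
d(*(P+.12*D+.073*N),.1,49.8)
from rig import viewer
import cv2
s=viewer.read_camera('side')['image'][200:480,230:530,::-1];t=viewer.read_camera('top')['image'][150:330,360:560,::-1]
o=np.zeros((460,800,3),np.uint8);s=cv2.resize(s,None,fx=1.6,fy=1.6);o[:448,:480]=s;o[:288,480:]=cv2.resize(t,(320,288));cv2.imwrite('pics/d.png',o)
E
```

```text
time: 21.5
tool_pos: [0.5856, -0.2178, 0.0503]
tcp_rot: [-0.117, 0.323, 0.883, -0.321]
contact_force: [-0.4, 0.2, -1.4]
width: 0.316
gripper_force: 60.1
time: 22.75
tool_pos: [0.6177, -0.1801, 0.1094]
tcp_rot: [-0.117, 0.323, 0.883, -0.321]
contact_force: [0.0, 0.7, -0.6]
width: 0.547
gripper_force: 0.0
time: 24.0
tool_pos: [0.6657, -0.1237, 0.2015]
tcp_rot: [0.001, 0.345, 0.939, -0.001]
contact_force: [0.3, -0.1, 0.2]
width: 0.999
gripper_force: 0.0
t 24.0 p [ 0.6657 -0.1237  0.2015] yaw 49.69 z [ 0.001 -0.002 -1.   ] w 0.999 F [ 0.3 -0.1  0.2]
dp [   3.  -102.1  101.5] turn z -0.1
```

View pics/d.png

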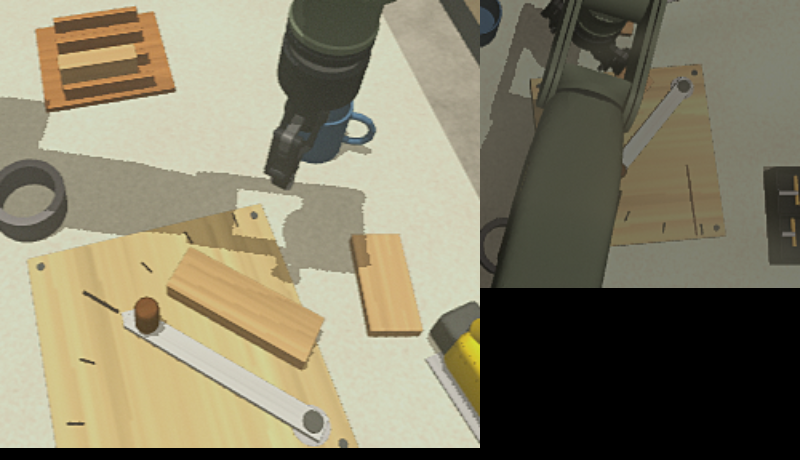

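The batten lies flat, with top-face corners at about (188,248), (325,318), (305,361) and (167,289) in the left panel. I'll locate it.

```bash
python3 - <<'E'
from h import *
q=np.array([atz('side',230+u/1.6,200+v/1.6,.046)[:2] for u,v in [(188,248),(325,318),(305,361),(167,289)]])
print(q,[np.linalg.norm(q[i]-q[(i+1)%4]) for i in range(4)])
c=q.mean(0);print(c,'s',(c-P)@D,'n',(c-P)@N);v=q[0]-q[1]+q[3]-q[2];print('yaw long',np.degrees(np.arctan2(v[1],v[0]))-90)
d(*c,.1,49.8)
E
```

```text
[[ 0.55359442 -0.13055426]
 [ 0.68528915 -0.23812288]
 [ 0.64967428 -0.27861504]
 [ 0.52018921 -0.1754727 ]] [np.float64(0.17004267073929824), np.float64(0.053926191629524625), np.float64(0.16554373110025314), np.float64(0.055978336210467806)]
[ 0.60218677 -0.20569122] s 0.11258161860306762 n 0.07154018385951882
yaw long 51.10459356595919
t 24.1 p [ 0.6667 -0.1218  0.2005] yaw 49.86 z [-0.    -0.001 -1.   ] w 1.001 F [0.7 0.1 0.5]
dp [  -4.7 -105.6  100.6] turn z 0.1
```

```bash
python3 -m creep '{"dp":[[-5,-26,0],[0,-27,0],[0,-27,0],[0,-26,0],[0,0,35],[0,0,35],[0,0,30],[0,0,25],[0,0,0],[0,0,0]],"turn":[[0,0,0],[0,0,0],[0,0,0],[0,0,0],[0,0,0],[0,0,0],[0,0,0],[0,0,0],[0,0,0],[0,0,0]]}'
python3 -m creep '{"dp":[[0,0,20],[0,0,15],[0,0,8],[0,0,4],[0,0,0],[0,0,0],[0,0,0],[0,0,0],[0,0,0],[0,0,0]],"turn":[[0,0,0],[0,0,0],[0,0,0],[0,0,0],[0,0,0],[0,0,0],[0,0,0],[0,0,0],[0,0,0],[0,0,0]]}'
python3 -m creep '{"dp":[[0,0,0],[0,0,0],[0,0,0],[0,0,0],[0,0,0],[0,0,0],[0,0,0],[0,0,0],[0,0,0],[0,0,0]],"turn":[[0,0,0],[0,0,0],[0,0,0],[0,0,0],[0,0,0],[0,0,0],[0,0,0],[0,0,0],[0,0,0],[0,0,0]]}' 0 30
python3 - <<'E'
from h import *
d(*(P+.095*D+.0425*N),.030,49.8)
E
```

```text
time: 25.35
tool_pos: [0.6032, -0.2058, 0.0755]
tcp_rot: [0.001, 0.342, 0.94, -0.0]
contact_force: [-0.3, -0.3, 0.7]
width: 1.002
gripper_force: 0.0
time: 26.6
tool_pos: [0.6019, -0.2062, 0.0277]
tcp_rot: [0.0, 0.343, 0.939, -0.0]
contact_force: [0.2, 0.5, 0.3]
width: 0.999
gripper_force: 0.0
time: 27.85
tool_pos: [0.6022, -0.2063, 0.0279]
tcp_rot: [0.0, 0.343, 0.939, 0.0]
contact_force: [0.8, -0.2, 2.9]
width: 0.648
gripper_force: 34.1
t 27.85 p [ 0.6022 -0.2063  0.0279] yaw 49.85 z [ 0.001 -0.    -1.   ] w 0.648 F [ 0.8 -0.2  2.9]
dp [-17.2 -28.6  -2.1] turn z 0.0
```

```bash
python3 -m creep '{"dp":[[0,0,-1.5],[-4,-6,0],[-5,-6,0],[-5,-6,0],[-3,-6,0],[0,0,0],[0,0,0],[0,0,0],[0,0,0],[0,0,0]],"turn":[[0,0,0],[0,0,0],[0,0,0],[0,0,0],[0,0,0],[0,0,0],[0,0,0],[0,0,0],[0,0,0],[0,0,0]]}'
python3 -m creep '{"dp":[[0,-0.6,0],[0,-0.6,0],[0,-0.6,0],[0,-0.6,0],[0,-0.6,0],[0,0,0],[0,0,0],[0,0,0],[0,0,0],[0,0,0]],"turn":[[0,0,0],[0,0,0],[0,0,0],[0,0,0],[0,0,0],[0,0,0],[0,0,0],[0,0,0],[0,0,0],[0,0,0]]}'
python3 - <<'E'
from h import *
d(*(P+.095*D+.0425*N),.030,49.8)
from rig import viewer
import cv2
s=viewer.read_camera('side')['image'][300:480,290:450,::-1];cv2.imwrite('pics/e.png',cv2.resize(s,None,fx=3.3,fy=3.3,interpolation=cv2.INTER_CUBIC))
E
```

```text
time: 29.1
tool_pos: [0.5994, -0.2353, 0.0292]
tcp_rot: [-0.0, 0.343, 0.939, -0.0]
contact_force: [0.8, -0.0, -2.6]
width: 0.642
gripper_force: 33.6
time: 30.35
tool_pos: [0.5975, -0.2378, 0.0292]
tcp_rot: [0.0, 0.343, 0.939, -0.0]
contact_force: [0.3, -0.3, -2.4]
width: 0.647
gripper_force: 33.6
t 30.35 p [ 0.5975 -0.2378  0.0292] yaw 49.85 z [ 0. -0. -1.] w 0.647 F [ 0.3 -0.3 -2.4]
dp [-0.5 -1.5 -0.8] turn z 0.0
```

View pics/e.png

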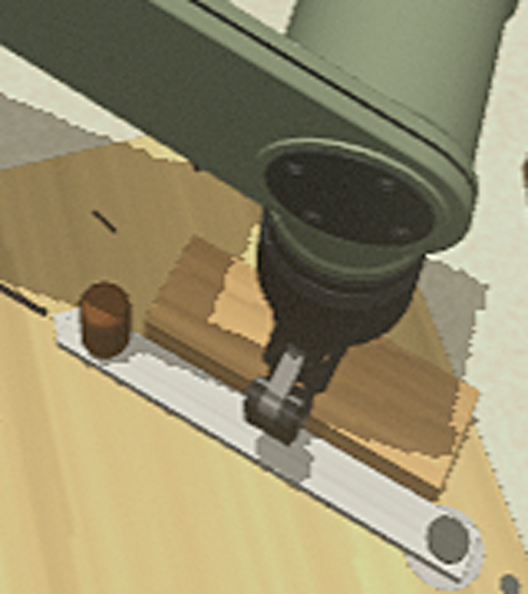

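The batten runs parallel to the bar, nearly touching, with no contact force yet. I'll creep in until it touches.

```bash
Z='[0,0,0]'; python3 -m creep '{"dp":[[0,-0.5,0],[0,-0.5,0],[0,-0.5,0],[0,0,0],[0,0,0],[0,0,0],[0,0,0],[0,0,0],[0,0,0],[0,0,0]],"turn":[[0,0,0],[0,0,0],[0,0,0],[0,0,0],[0,0,0],[0,0,0],[0,0,0],[0,0,0],[0,0,0],[0,0,0]]}'|sed -n 1,4p
```

```text
time: 31.65
tool_pos: [0.5965, -0.239, 0.0291]
tcp_rot: [-0.0, 0.343, 0.939, -0.0]
contact_force: [0.1, -0.0, -2.9]
```

```bash
python3 -m creep '{"dp":[[0,-0.5,0],[0,-0.5,0],[0,-0.5,0],[0,0,0],[0,0,0],[0,0,0],[0,0,0],[0,0,0],[0,0,0],[0,0,0]],"turn":[[0,0,0],[0,0,0],[0,0,0],[0,0,0],[0,0,0],[0,0,0],[0,0,0],[0,0,0],[0,0,0],[0,0,0]]}'|sed -n 1,4p
```

```text
time: 32.9
tool_pos: [0.5962, -0.2392, 0.0292]
tcp_rot: [0.0, 0.343, 0.939, 0.001]
contact_force: [3.1, 5.2, -1.9]
```

Contact: 6 N, as the batten touches the bar. I'll relax, lower, release and retreat.

```bash
python3 -m creep '{"dp":[[0,0.5,0],[0,0.6,0],[0,0,0.8],[0,0,0.8],[0,0,0],[0,0,0],[0,0,0],[0,0,0],[0,0,0],[0,0,0]],"turn":[[0,0,0],[0,0,0],[0,0,0],[0,0,0],[0,0,0],[0,0,0],[0,0,0],[0,0,0],[0,0,0],[0,0,0]]}'|sed -n 1,4p
python3 -m creep '{"dp":[[0,0,0],[0,0,0],[0,0,0],[0,0,0],[0,0,0],[0,0,-10],[0,0,-25],[0,0,-40],[0,0,-50],[0,0,-50]],"turn":[[0,0,0],[0,0,0],[0,0,0],[0,0,0],[0,0,0],[0,0,0],[0,0,0],[0,0,0],[0,0,0],[0,0,0]]}' 0.9
python3 -m creep '{"dp":[[25,35,0],[25,35,0],[25,35,0],[25,35,0],[25,35,0],[25,35,0],[25,35,0],[25,35,0],[0,0,0],[0,0,0]],"turn":[[0,0,0],[0,0,0],[0,0,0],[0,0,0],[0,0,0],[0,0,0],[0,0,0],[0,0,0],[0,0,0],[0,0,0]]}'
python3 - <<'E'
from rig import viewer
import cv2,numpy as np
s=viewer.read_camera('side')['image'][300:480,290:460,::-1];t=viewer.read_camera('top')['image'][185:315,385:520,::-1]
o=np.zeros((500,800,3),np.uint8);o[:450,:425]=cv2.resize(s,(425,450),interpolation=cv2.INTER_CUBIC);o[:358,428:800]=cv2.resize(t,(372,358),interpolation=cv2.INTER_CUBIC);cv2.imwrite('pics/f.png',o)
E
```

```text
time: 34.15
tool_pos: [0.5965, -0.2394, 0.0279]
tcp_rot: [0.0, 0.343, 0.939, -0.0]
contact_force: [1.7, 2.9, 4.5]
time: 35.4
tool_pos: [0.5962, -0.2392, 0.2049]
tcp_rot: [0.0, 0.343, 0.939, -0.0]
contact_force: [1.1, -0.3, -0.4]
width: 0.894
gripper_force: 0.0
time: 36.65
tool_pos: [0.6239, 0.1035, 0.2031]
tcp_rot: [0.0, 0.343, 0.939, -0.0]
contact_force: [-0.1, 0.2, -0.8]
width: 0.902
gripper_force: 0.0
```

View pics/f.png

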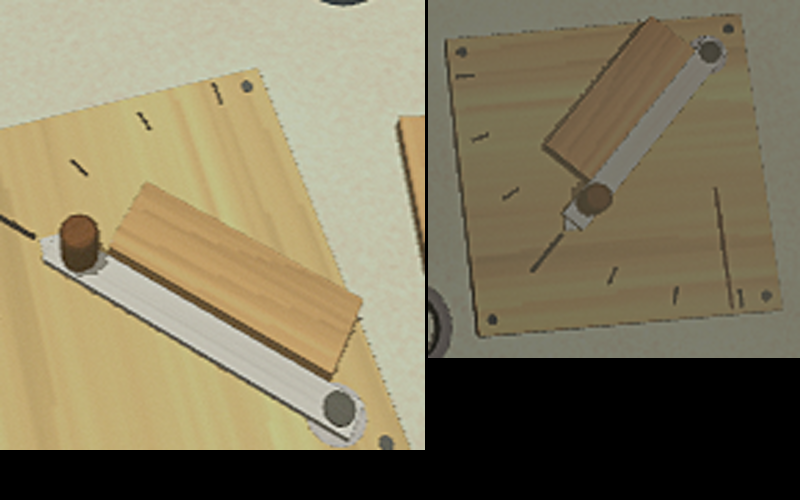

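```bash
python3 - <<'E'
from h import *
T=lambda u,v,z:atz('top',385+(u-428)*135/372,185+v*130/358,z)[:2]
b=T(710,50,.0345);ang=lambda p:np.degrees(np.arctan2(b[0]-p[0],p[1]-b[1]))
print(b,'knob',ang(T(597,198,.0675)),'marks',ang(T(531,271,.018)),ang(T(562,233,.018)),'jig',)
c=np.array([T(*p,.018) for p in [(445,40),(741,14),(782,309),(480,337)]])
e=c[0]-c[1];f=c[3]-c[2];g=c[0]-c[3];h=c[1]-c[2]
print([np.degrees(np.arctan2(-w[0],w[1])) for w in(e,f)],[np.degrees(np.arctan2(w[1],w[0])) for w in(g,h)])
k=[T(*p,.046) for p in [(650,17),(544,147)]];w=k[1]-k[0];print('batten',np.degrees(np.arctan2(-w[0],w[1])))
E
```

```text
[ 0.64140297 -0.33123201] knob 50.60887149604124 marks 50.0596418380375 50.15002129889994 jig
[np.float64(4.850732119442763), np.float64(5.049971746437309)] [np.float64(5.14679832439136), np.float64(4.601120894980309)]
batten 49.92693116125929
```

The fence is within about 0.6° of the mark, and the batten is parallel to it and in contact. Handing in.

```bash
python3 -c "
from rig import order
print(order.job_done())"
```

```text
the job is handed in; nothing more can be done
None
```

The job is handed in at about 37 s, result not reported: the fence measures within about 0.6° of the 45° mark, with the long batten flat on the board and snug against the arm, and the short batten and bystanders were not touched by any move.

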